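# Close the second layer of cartons on a small pallet

## Task

Complete the second layer of cartons on the small pallet in the packing stand, so that it interlocks with the banded layer below (the same pattern turned end for end): slide the carton waiting on the front deck, without lifting it, up against the one already on the stack and push both home against the far blue fence, and lay the loose carton from the desk crosswise on the right-hand end. Push the layer together sideways too, until the cartons are tight against one another and against the left blue fence, square and flush with the layer below; leave the other things on the desk alone.

Things in the scene. Friction and masses are not known exactly. Their poses are not given: they have to be found in the camera images.
- stand: Fixed packing stand; place and yaw vary. Origin on the desk under the centre of the pallet; x away from the robot at yaw 0, y left, z up. On the pallet: banded, immovable bottom layer, x -50..50, y -75..75, top z 65 mm: one carton along x at the left end (y 25..75), two along y, one behind the other, over the rest. All mm in this frame, also below.
- deck_front (a point): Point on the top of the aluminium L-shaped deck, z 65 mm, flush with the bottom layer, middle of its front part. Stand frame: front part x -145..-51, y -150..80; right-hand part x -51..51, y -150..-76. Cartons slide on it (friction about 0.3). Axes as the stand's.
- fence_far (a point): Middle of the inner face of the far blue fence, fixed; stand frame x 51, y -16..76, top z 98 mm; outer parts to x 67. It bounds the second layer's two left cartons on the far side. Axes as the stand's.
- fence_left (a point): Middle of the inner face of the left blue fence, fixed; stand frame y 76, x -15..51, top z 98 mm, with its front end flared out to x -50, y 92; outer parts to y 97. It bounds the second layer on the left. Axes as the stand's.
- layer_center (a point): Centre of the top of the bottom layer, z 65 mm. Second layer = bottom one turned end for end: two cartons along stand y, centred at about x 26, y 26 (A) and x -24, y 26 (B), one along x at the right end at x 0, y -49 (C); then they touch one another, A the far fence and A and B the line of the left one. Axes as the stand's.
- carton_far_center (a point): cardboard carton, 100 x 50 x 45 mm high, about 160 g, rigid, tape strip along the top. Point: its centre, 22.5 mm above its underside; x axis along the 100 mm side, y along the 50 mm side, z up. Carton A: already on the bottom layer, far left, lying along stand y, 6 to 12 mm short of the far fence and 4 to 14 mm of the left one; may be pushed.
- carton_deck_center (a point): cardboard carton, 100 x 50 x 45 mm high, about 160 g, rigid, tape strip along the top. Point: its centre, 22.5 mm above its underside; x axis along the 100 mm side, y along the 50 mm side, z up. Carton B: on the front part of the deck, lying along stand y within 0.2 rad, its centre at stand x -100 to -85. Its bottom is only tucked shut: it must not be lifted.
- carton_loose_center (a point): cardboard carton, 100 x 50 x 45 mm high, about 160 g, rigid, tape strip along the top. Point: its centre, 22.5 mm above its underside; x axis along the 100 mm side, y along the 50 mm side, z up. Carton C: taped, on the desk to the left of the stand, at any yaw; it may be gripped across its short (50 mm) side and lifted.
- stapler: bystander, to be left alone: small stapler with a blue arm, 30 x 120 x 30 mm; origin at the centre of its underside.
- mouse: bystander, to be left alone: grey office mouse, 119 x 60 x 36 mm; origin at the centre of its underside.
- vial_red: bystander, to be left alone: glass vial with a red cap, 28 mm across, 58 mm high; origin at the centre of its underside.
- bottle_red: bystander, to be left alone: small white bottle with a red cap, 48 mm across, 124 mm high; origin at the centre of its underside.
Mind the look-alikes: they are no part of the job. What is shaped like the part that bears carton_loose_center but pink is not meant.

How it is judged:
By the outcome, as a careful person would: the job done as asked, in the order asked, and still so for the second after the job is handed in, with the robot touching nothing.
It also fails if it takes over 64 s, if anything falls off the work surface, if the arm or the gripper's body presses on something with over 40 N, if the wrist force passes 120 N, or if a joint passes its speed limit or range.

## Robot

A 6-joint arm with a two-finger parallel gripper is mounted at the origin on a cart in front of the work surface, level with it; the furniture and walls round the work are solid. World frame = base frame: x ahead of the robot, y to its left, z up, the work surface at z = 0. Lengths are in m, angles in degrees, forces in N, time in s.
With the tool pointing down it reaches from about 0.4 to 0.825 m from the base axis. Payload 7 kg.
Tool frame: the origin (TCP) lies on the centre line of the jaws, within the pads' length; the fingertips stand 22 mm ahead of it and the grasp point (between the pads) lies 3 mm ahead of it; z points along the fingers, y is the line along which they close (so a half turn about z gives the same grasp; the last joint's range is limited). The gripper opens to 88 mm and grips with 3 to 60 N. Pads are 19 mm wide; open, the fingers measure 130 mm over their backs; the gripper's body (78 mm by 193 mm) begins 47 mm behind the grasp point.
Start: joints at [-47.894, 20.546, 0.682, 0, -70.136, -16.507], TCP at [0.292, -0.609, 0.249] pointing down, gripper open.
Joint ranges: [-176.03, 176.03], [-82.01, 121.73], [-58.28, 71.71], [-173.87, 95.51], [-174.79, -0.11], [-173.66, 173.66]. Speed limits (degrees/s): [136.94, 136.94, 172.46, 180, 180, 180].

## Interface

Orientations are given as [roll, pitch, yaw] about the fixed x, y, z axes, in that order (R = Rz(yaw) Ry(pitch) Rx(roll)).
In Python, from plant import get_state, cams, r gives the robot as it stands.
- The arm moves only by the tool apply_moves, never from a script. Its argument "targets" is a list of rows, each an object with "dp": the shift along the world's x, y, z in m, a list of three; "yaw": the turn about the world's z in degrees. In form: [{"dp": [x, y, z], "yaw": yaw}, ...]. A call has 1 to 20 rows; each row is the pose to reach, as a shift and turn from the pose commanded when the call began; what a row does not reach only later rows make up. A row lasts 1/12 s, in which the tool goes at most 41.7 mm and 7.16 degrees, less where a joint would pass 70% of its speed; a pose out of reach is approached as far as the arm can. A call with a gripper value outside its range is refused whole. "grip" is the gripper command: -1 is fully open, 1 is shut, values between are in proportion, set as the call begins (left out, the last holds). The fingers move at their own pace and stop on an object; "squeeze" is the grip in N (left out, the last holds). Time passes only in rows, so rows that repeat a pose let the fingers close. It gives the time, the measured TCP pose, the force, the opening and the grip force at its end, in the units of the state.
- get_state(): the state, without advancing time (a new reading comes with each control period).
- cams.capture(name): name is "side" or "top" or "wrist"; returns a dict with "image" (420x560x3 uint8, red, green, blue), "range_z" (420x560 float32, m along the optical axis (not along the pixel's ray), 0 where there is no reading), "fx", "fy", "cx", "cy" (pixels), "k1" (the pictures are not rectified: a ray, as slopes to the right and down, at radius r is drawn at 1 + k1 r^2 times it, then the intrinsics apply), "R" (3x3) and "t" (3): a world point X has camera coordinates R X + t; the wrist camera has in their place "T_tool_cam" (4x4, takes a point from camera to tool coordinates, whose origin is the TCP and whose axes are the flange's). Camera axes: x right, y down, z forward; pixel columns grow to the right and rows downward; lengths in m; the calibration is good to about 2 mm. A picture is of the moment at which its call begins: read the wrist's pose just before it.
- r.close_job(): hands the job in; it is judged then, once.
The state is a dict: "time_s": time; "joints": joint angles; "qd": joint speeds; "joint_torque": joint torques, N m; "tcp_pos": TCP position; "eef_rot": TCP orientation; "contact_force": force on the tool from outside, world axes, zero at the start; "moment": the same for the moment, N m; "gripper_width": finger opening in m; "gripper_force": force on a finger pad.
Only numpy, scipy, OpenCV 4.12 (cv2) and the standard library are available. Lean on these libraries where they do the work, as an engineer would, in place of code of your own. Each camera call takes 0.05 s, during which the arm holds its last target. There are 200 camera calls.

## Working session

There is one attempt and no reset: what is moved stays moved. The work goes in short steps, Python scripts to look and compute and a tool call to move; the robot and the scene stay as the last step left them, time stands still between calls to the robot, and variables do not carry over. Pictures are saved under pics/ and viewed, at most 10 in all, crops included, and the job is handed in when it is done.

Besides the shell and the picture viewer there is one more tool, called after "Call:" as name([rows], argument=value, ...), one row to a line, values as JSON. apply_moves: Moves the arm, as the interface text tells. Its arguments: {"type":"object","properties":{"targets":{"type":"array","items":{"type":"object","properties":{"dp":{"type":"array","items":{"type":"number"}},"yaw":{"type":"number"}}}},"grip":{"type":"number"},"squeeze":{"type":"number"}},"required":["targets"]}

```bash
ls; mkdir -p pics
cat > h.py <<'E'
import numpy as np, cv2
from plant import get_state, cams, r
def cap(n):
    d=cams.capture(n); np.savez('last_%s.npz'%n, **{k:v for k,v in d.items()}); return d
def save(d,f): cv2.imwrite('pics/'+f, d['image'][:,:,::-1])
def RT(d,st=None):
    if 'R' in d: return np.array(d['R']),np.array(d['t']).ravel()
    from scipy.spatial.transform import Rotation as Ro
    T=np.eye(4); T[:3,:3]=Ro.from_euler('xyz',st['eef_rot'],degrees=True).as_matrix(); T[:3,3]=st['tcp_pos']
    M=np.linalg.inv(T@np.array(d['T_tool_cam'])); return M[:3,:3],M[:3,3]
def ray(d,uv):
    x,y=(uv[0]-d['cx'])/d['fx'],(uv[1]-d['cy'])/d['fy']; a,b=x,y
    for _ in range(20):
        s=1+d['k1']*(a*a+b*b); a,b=x/s,y/s
    return np.array([a,b,1.])
def atz(d,uv,z,st=None):
    R,t=RT(d,st); c=-R.T@t; v=R.T@ray(d,uv); return c+v*(z-c[2])/v[2]
def cloud(d,st=None):
    H,W=d['range_z'].shape; v,u=np.mgrid[:H,:W]
    x=(u-d['cx'])/d['fx'];y=(v-d['cy'])/d['fy'];a,b=x,y
    for _ in range(20):
        s=1+d['k1']*(a*a+b*b);a,b=x/s,y/s
    z=d['range_z'];P=np.stack([a*z,b*z,z],-1);R,t=RT(d,st)
    P=(P-t)@R;P[z<=0]=np.nan;return P
E
python3 - <<'E'
from h import *
s=get_state();print({k:np.round(v,3) for k,v in s.items()})
for n in('top','side'):
    d=cap(n);save(d,n+'0.png');print(n,-RT(d)[0].T@RT(d)[1],d['fx'],d['k1'])
E
```

```text
pics
{'time_s': np.float64(0.0), 'joints': array([-4.7892e+01,  2.0589e+01,  6.3200e-01, -1.9000e-02, -7.0135e+01,
       -1.6508e+01]), 'qd': array([-0.043, -0.03 ,  0.045,  0.136, -0.029,  0.034]), 'joint_torque': array([ 0.0000e+00, -5.8272e+01,  2.9307e+01,  6.9970e+00,  7.0000e-03,
       -0.0000e+00]), 'tcp_pos': array([ 0.291, -0.608,  0.248]), 'eef_rot': array([ 1.79906e+02, -9.00000e-03, -1.54406e+02]), 'contact_force': array([-0.323, -0.207, -1.092]), 'moment': array([ 0.083,  0.013, -0.005]), 'gripper_force': np.float64(0.0), 'gripper_width': np.float64(0.088)}
top [0.03299505 0.01638617 1.75612306] 513.8718066278916 -0.11561989087331571
side [0.385078   1.32149808 0.99634894] 477.32131877432505 -0.0712399263038658
```

View pics/top0.png

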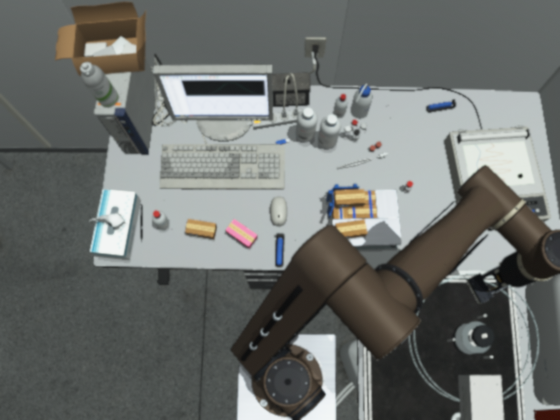

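View pics/side0.png

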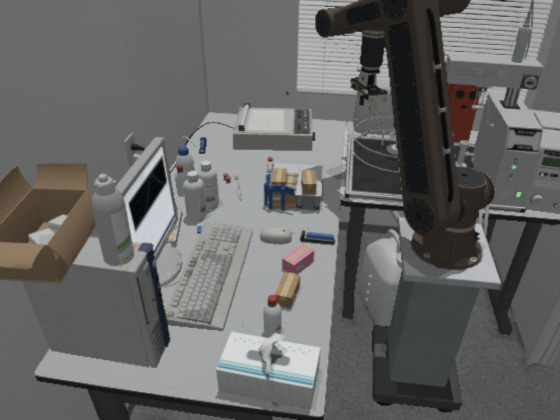

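The top view shows the loose brown carton at about (201,229), with the pink look-alike beside it at (241,234). The stand is at (365,215), with A at (352,198) and B at (350,229). The stapler (279,249) and the mouse (279,210) lie between the loose carton and the stand.

Run:
```python
from h import *
d=dict(np.load('last_top.npz'));P=cloud(d)
im=d['image']
def fit(box,zlo,zhi,name):
    u0,u1,v0,v1=box;Q=P[v0:v1,u0:u1];m=(Q[...,2]>zlo)&(Q[...,2]<zhi)
    hsv=cv2.cvtColor(im,cv2.COLOR_RGB2HSV)[v0:v1,u0:u1]
    m2=m&(hsv[...,0]>8)&(hsv[...,0]<28)&(hsv[...,1]>70)
    n,l,s,c=cv2.connectedComponentsWithStats(m2.astype(np.uint8))
    for i in range(1,n):
        if s[i,4]<60: continue
        q=Q[l==i];print(name,s[i],cv2.minAreaRect((q[:,:2]*1000).astype(np.float32)),np.median(q[:,2]))
fit((180,220,215,242),.03,.06,'C')
fit((320,405,180,250),.09,.13,'AB')
Q=P[180:250,320:405];m=(Q[...,2]>.055)&(Q[...,2]<.075)
print('deck',cv2.minAreaRect((Q[m][:,:2]*1000).astype(np.float32)),m.sum())
a=cv2.resize(im[180:255,315:410],None,fx=8,fy=8,interpolation=cv2.INTER_CUBIC)
cv2.imwrite('pics/crop.png',a[:,:,::-1])
```

```text
C [  6   4  30  19 417] ((501.724365234375, 309.53924560546875), (101.40054321289062, 52.991485595703125), 80.72291564941406) 0.04705653861431674
AB [ 15   9  31  18 461] ((601.488525390625, -203.63221740722656), (55.032474517822266, 102.17542266845703), 4.301684856414795) 0.11102282799982753
AB [ 15  40  32  17 392] ((489.4429931640625, -203.96981811523438), (50.914188385009766, 98.61006927490234), 9.147061347961426) 0.11144494501292156
deck ((543.457275390625, -254.17306518554688), (202.29945373535156, 246.56243896484375), 1.6450951099395752) 2371
```

View pics/crop.png

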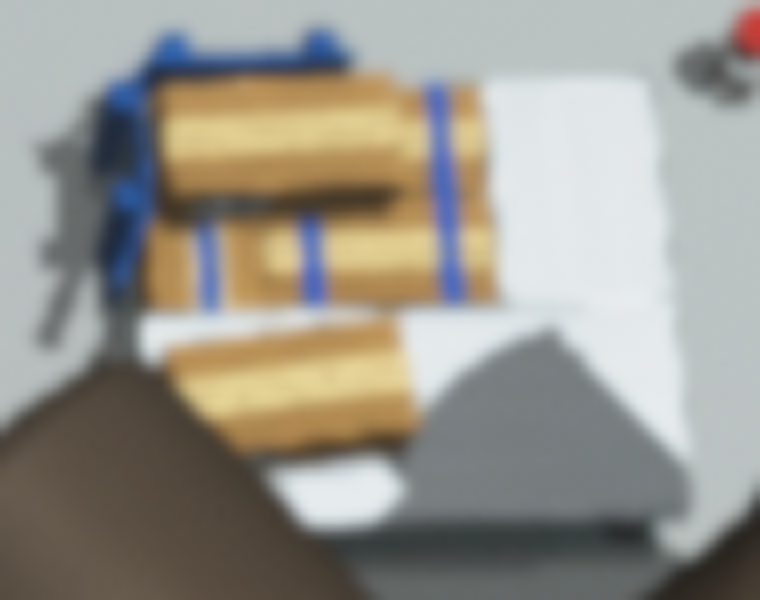

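The crop shows A on the far-left of the stack and B on the front deck. The stand is turned by only a few degrees. I'll look at it from close above with the wrist camera.

Call:
apply_moves([
  {"dp":[0.0,0.0,0.1],"yaw":0},
  {"dp":[0.0,0.0,0.15],"yaw":0},
  {"dp":[0.22,0.38,0.2],"yaw":-22},
  {"dp":[0.22,0.38,0.2],"yaw":-22},
  {"dp":[0.22,0.38,0.2],"yaw":-22},
  {"dp":[0.22,0.38,0.2],"yaw":-22},
  {"dp":[0.22,0.38,0.2],"yaw":-22},
  {"dp":[0.22,0.38,0.2],"yaw":-22},
  {"dp":[0.22,0.38,0.2],"yaw":-22},
  {"dp":[0.22,0.38,0.2],"yaw":-22},
  {"dp":[0.22,0.38,0.2],"yaw":-22},
  {"dp":[0.22,0.38,0.2],"yaw":-22},
  {"dp":[0.22,0.38,0.2],"yaw":-22},
  {"dp":[0.22,0.38,0.2],"yaw":-22},
  {"dp":[0.22,0.38,0.2],"yaw":-22},
  {"dp":[0.22,0.38,0.2],"yaw":-22},
  {"dp":[0.22,0.38,0.2],"yaw":-22},
  {"dp":[0.22,0.38,0.2],"yaw":-22},
])

```text
time_s: 1.6
tcp_pos: [0.5109, -0.2297, 0.4482]
eef_rot: [180.0, -0.0, -176.5]
contact_force: [-0.8, 0.1, 0.7]
gripper_width: 0.0873
gripper_force: 0.0
```

Run:
```python
from h import *
import json
s=get_state();d=cap('wrist');save(d,'w1.png');json.dump({k:np.array(v).tolist() for k,v in s.items()},open('st.json','w'))
print(s['tcp_pos'],s['eef_rot'],s['joints'],s['contact_force'],s['time_s'],d['T_tool_cam'])
```

```text
[ 0.51093525 -0.22971283  0.44815687] [ 1.79992889e+02 -4.55004522e-02 -1.76493723e+02] [-4.18714365e+00  6.01917554e+00  6.89887386e+00 -9.55940138e-04
 -9.09257412e+01 -8.23065972e+01] [-0.79774669  0.08840494  0.66673005] 1.6 [[ 1.41121821e-04 -9.54187950e-01 -2.99207846e-01  8.08878337e-02]
 [ 9.99999925e-01  2.68108539e-05  3.86150358e-04  3.72825533e-04]
 [-3.60438001e-04 -2.99207878e-01  9.54187883e-01 -1.35943401e-01]
 [ 0.00000000e+00  0.00000000e+00  0.00000000e+00  1.00000000e+00]]
```

View pics/w1.png

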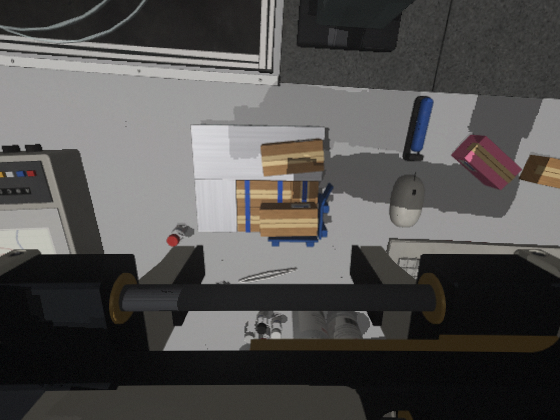

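The wrist view shows the deck front edge from (193,125) to (327,127), B at (292,157) and A at (289,220). I'll lower the arm for a sharper measurement.

Call:
apply_moves([
  {"dp":[-0.01,0.0,-0.15],"yaw":0},
  {"dp":[-0.01,0.0,-0.15],"yaw":0},
  {"dp":[-0.01,0.0,-0.15],"yaw":0},
  {"dp":[-0.01,0.0,-0.15],"yaw":0},
  {"dp":[-0.01,0.0,-0.15],"yaw":0},
  {"dp":[-0.01,0.0,-0.15],"yaw":0},
  {"dp":[-0.01,0.0,-0.15],"yaw":0},
])

```text
time_s: 2.23
tcp_pos: [0.5025, -0.2297, 0.3008]
eef_rot: [-179.9, 0.1, -176.4]
contact_force: [-0.1, 0.3, 0.7]
gripper_width: 0.0875
gripper_force: 0.0
```

```bash
cat > look.py <<'E'
from h import *
import json,sys
s=get_state();d=cap('wrist');json.dump({k:np.array(v).tolist() for k,v in s.items()},open('st.json','w'))
print(s['tcp_pos'],s['eef_rot'],s['time_s'],d['fx'])
a=cv2.resize(d['image'],None,fx=1.42,fy=1.42,interpolation=cv2.INTER_CUBIC);cv2.imwrite('pics/'+sys.argv[1],a[:,:,::-1])
P=cloud(d,s);hsv=cv2.cvtColor(d['image'],cv2.COLOR_RGB2HSV)
m=(P[...,2]>.1)&(P[...,2]<.12)&(hsv[...,0]>5)&(hsv[...,0]<30)&(hsv[...,1]>60)
n,l,S,c=cv2.connectedComponentsWithStats(m.astype(np.uint8))
for i in range(1,n):
    if S[i,4]>200: print('carton',S[i],cv2.minAreaRect((P[l==i][:,:2]*1000).astype(np.float32)),np.median(P[l==i][:,2]))
m=(P[...,2]>.057)&(P[...,2]<.075)&(hsv[...,1]<60)
n,l,S,c=cv2.connectedComponentsWithStats(m.astype(np.uint8))
for i in range(1,n):
    if S[i,4]>1000: print('deck',S[i],cv2.minAreaRect((P[l==i][:,:2]*1000).astype(np.float32)),np.median(P[l==i][:,2]))
E
python3 look.py w2.png
```

```text
[ 0.50253169 -0.22968543  0.30080995] [-1.79917131e+02  1.34925641e-01 -1.76431327e+02] 2.2333 291.27323234870465
carton [ 253  156   90   50 3737] ((490.533447265625, -205.74392700195312), (49.65105056762695, 99.36228942871094), 8.996604919433594) 0.11003777321972565
carton [ 252  247   82   37 2886] ((599.3759765625, -204.25994873046875), (47.28447723388672, 101.44843292236328), 3.703561782836914) 0.11003339049367411
deck [  158   133   186   142 11774] ((542.2344360351562, -262.09869384765625), (196.3546600341797, 230.923828125), 2.5905890464782715) 0.06493291677081403
```

View pics/w2.png

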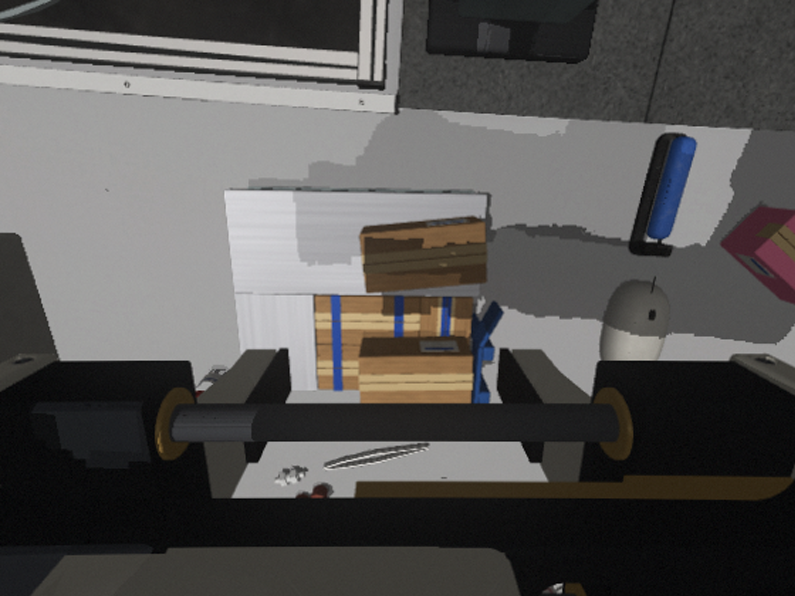

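The close view gives the deck outline as 196 x 231 mm, which agrees with the description. B is at enlarged (424,255) and A at (415,370). I'll check the stand yaw with line fits, then push.

Run:
```python
from h import *
import json
d=dict(np.load('last_wrist.npz'));s=json.load(open('st.json'));P=cloud(d,s)
hsv=cv2.cvtColor(d['image'],cv2.COLOR_RGB2HSV)
m=(P[...,2]>.06)&(P[...,2]<.07)&(hsv[...,1]<60)
F=[];Rr=[]
for u in range(165,340,3):
    v=np.where(m[100:280,u])[0]
    if len(v): F.append(P[v[0]+100,u,:2]*1000)
for v in range(140,270,3):
    u=np.where(m[v,150:260])[0]
    if len(u): Rr.append(P[v,u[0]+150,:2]*1000)
for q in(F,Rr): print(cv2.fitLine(np.array(q,np.float32),cv2.DIST_HUBER,0,.01,.01).ravel())
# blue fence top points
b=(hsv[...,0]>100)&(hsv[...,0]<125)&(hsv[...,1]>100)&(P[...,2]>.085)&(P[...,2]<.105)
b[:,:300]=0; q=P[b]*1000; print(len(q)); o=np.array([587.6,-225.0]);c,n=np.cos(np.radians(2.59)),np.sin(np.radians(2.59))
S=(q[:,:2]-o)@np.array([[c,-n],[n,c]]);
for x0 in range(-55,60,10):
    k=(S[:,0]>=x0)&(S[:,0]<x0+10)
    if k.sum()>3: print(x0,k.sum(),S[k,1].min(),S[k,1].max())
```

```text
[ 3.9375689e-02 -9.9922448e-01  4.4513419e+02 -2.6486395e+02]
[ 9.9821419e-01  5.9736554e-02  5.2943097e+02 -3.7682776e+02]
527
-55 21 90.1126463538204 93.68763500518945
-45 46 85.9609322937587 92.76931421750345
-35 48 81.32027262533038 88.69599822527532
-25 53 76.99495805444435 84.76359237925072
-15 97 36.63614042544683 90.91055097543045
-5 61 76.43406905517878 89.94199479541145
5 37 76.26382028158027 79.92788982941774
15 36 76.28146136416917 80.96454141573834
25 58 76.32418291799124 90.55914083550559
35 69 76.38370884751133 90.88257926828712
```

Call:
apply_moves([
  {"dp":[-0.068,0.024,-0.05],"yaw":-1},
  {"dp":[-0.068,0.024,-0.1],"yaw":-1},
  {"dp":[-0.068,0.024,-0.1],"yaw":-1},
  {"dp":[-0.068,0.024,-0.1],"yaw":-1},
  {"dp":[-0.068,0.024,-0.1],"yaw":-1},
  {"dp":[-0.068,0.024,-0.1],"yaw":-1},
  {"dp":[-0.068,0.024,-0.1],"yaw":-1},
], grip=-0.36)

```text
time_s: 2.87
tcp_pos: [0.4362, -0.2052, 0.201]
eef_rot: [-179.9, 0.3, -177.4]
contact_force: [0.2, 0.2, -0.1]
gripper_width: 0.0597
gripper_force: 0.0
```

Call:
apply_moves([
  {"dp":[0,0,-0.04],"yaw":0},
  {"dp":[0,0,-0.08],"yaw":0},
  {"dp":[0,0,-0.105],"yaw":0},
  {"dp":[0,0,-0.105],"yaw":0},
  {"dp":[0.005,0,-0.105],"yaw":0},
  {"dp":[0.01,0,-0.105],"yaw":0},
  {"dp":[0.014,0.001,-0.105],"yaw":0},
  {"dp":[0.018,0.001,-0.105],"yaw":0},
  {"dp":[0.022,0.001,-0.105],"yaw":0},
  {"dp":[0.026,0.001,-0.105],"yaw":0},
  {"dp":[0.03,0.001,-0.105],"yaw":0},
  {"dp":[0.034,0.002,-0.105],"yaw":0},
  {"dp":[0.038,0.002,-0.105],"yaw":0},
  {"dp":[0.042,0.002,-0.105],"yaw":0},
  {"dp":[0.046,0.002,-0.105],"yaw":0},
  {"dp":[0.05,0.002,-0.105],"yaw":0},
  {"dp":[0.055,0.0025,-0.105],"yaw":0},
  {"dp":[0.06,0.0027,-0.105],"yaw":0},
  {"dp":[0.06,0.0027,-0.105],"yaw":0},
])

```text
time_s: 4.45
tcp_pos: [0.4949, -0.202, 0.0936]
eef_rot: [-180.0, 0.0, -177.4]
contact_force: [0.0, 0.3, 0.5]
gripper_width: 0.0598
gripper_force: 0.0
```

```bash
python3 look.py w3.png
```

```text
[ 0.49486924 -0.20202825  0.09357023] [-1.79985488e+02  3.53476837e-02 -1.77380064e+02] 4.45 291.27323234870465
carton [ 201  311  153   28 3840] ((511.9427795410156, -200.8592987060547), (15.668866157531738, 75.72626495361328), 2.6654839515686035) 0.10969881882369571
deck [    0   166   369   112 33581] ((478.12957763671875, -261.4724426269531), (69.06938171386719, 223.4184112548828), 2.9756739139556885) 0.06485680911804863
```

View pics/w3.png

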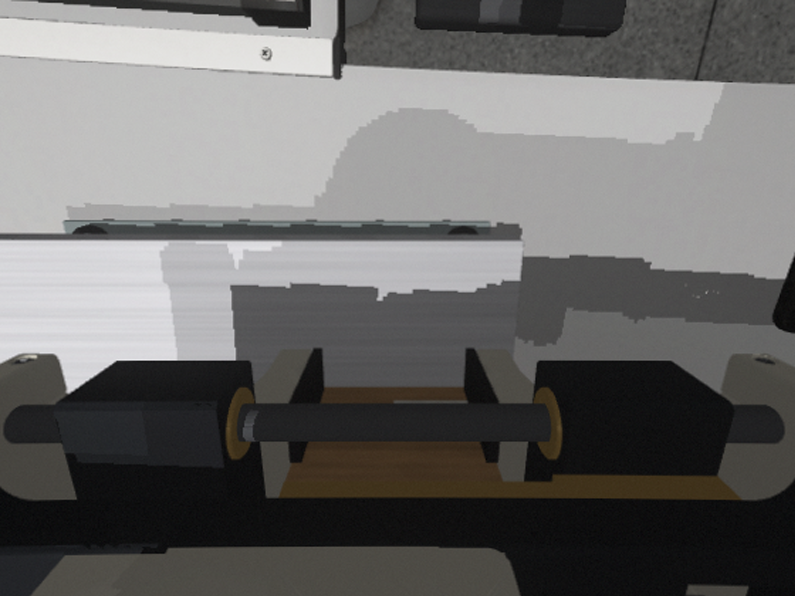

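B is squared (yaw 2.7°, matching the stand) and sits against both fingers. I'll keep pushing toward the far fence.

Call:
apply_moves([
  {"dp":[0.004,0.0002,0],"yaw":0},
  {"dp":[0.008,0.0004,0],"yaw":0},
  {"dp":[0.012,0.0005,0],"yaw":0},
  {"dp":[0.016,0.0007,0],"yaw":0},
  {"dp":[0.02,0.0009,0],"yaw":0},
  {"dp":[0.024,0.001,0],"yaw":0},
  {"dp":[0.027,0.0012,0],"yaw":0},
  {"dp":[0.029,0.0013,0],"yaw":0},
  {"dp":[0.03,0.0014,0],"yaw":0},
  {"dp":[0.03,0.0014,0],"yaw":0},
])

```text
time_s: 5.33
tcp_pos: [0.5239, -0.2006, 0.0935]
eef_rot: [-180.0, 0.0, -177.4]
contact_force: [-0.5, -0.1, 0.0]
gripper_width: 0.06
gripper_force: 0.0
```

Call:
apply_moves([
  {"dp":[0.001,0.0,0],"yaw":0},
  {"dp":[0.002,0.0,0],"yaw":0},
  {"dp":[0.002,0.0,0],"yaw":0},
])

```text
time_s: 5.58
tcp_pos: [0.5257, -0.2006, 0.0936]
eef_rot: [-180.0, 0.0, -177.4]
contact_force: [-0.3, 0.3, -0.7]
gripper_width: 0.0597
gripper_force: 0.1
```

Call:
apply_moves([
  {"dp":[0.001,0.0,0],"yaw":0},
  {"dp":[0.001,0.0,0],"yaw":0},
])

```text
time_s: 5.75
tcp_pos: [0.5262, -0.2006, 0.0935]
eef_rot: [180.0, -0.0, -177.4]
contact_force: [-2.3, 0.3, 1.6]
gripper_width: 0.0598
gripper_force: 0.9
```

Call:
apply_moves([
  {"dp":[0.001,0.0,0],"yaw":0},
  {"dp":[0.001,0.0,0],"yaw":0},
])

```text
time_s: 5.92
tcp_pos: [0.5262, -0.2006, 0.0933]
eef_rot: [180.0, -0.2, -177.4]
contact_force: [-4.8, 0.2, 3.1]
gripper_width: 0.0593
gripper_force: 2.6
```

Call:
apply_moves([
  {"dp":[0.001,0.0,0],"yaw":0},
  {"dp":[0.001,0.0,0],"yaw":0},
])

```text
time_s: 6.08
tcp_pos: [0.5262, -0.2007, 0.093]
eef_rot: [180.0, -0.3, -177.4]
contact_force: [-7.9, 1.2, 4.5]
gripper_width: 0.0599
gripper_force: 3.9
```

Call:
apply_moves([
  {"dp":[0.001,0.0,0],"yaw":0},
  {"dp":[0.001,0.0,0],"yaw":0},
])

```text
time_s: 6.25
tcp_pos: [0.5262, -0.2007, 0.0929]
eef_rot: [180.0, -0.4, -177.4]
contact_force: [-10.9, 0.4, 6.0]
gripper_width: 0.0592
gripper_force: 5.2
```

The force rises to 11 N with no further motion, so A and B are home against the far fence. Next I'll back off, turn the tool 90° and push both sideways from the right.

Call:
apply_moves([
  {"dp":[-0.01,0,0],"yaw":0},
  {"dp":[-0.025,-0.001,0],"yaw":0},
  {"dp":[-0.025,-0.001,0.04],"yaw":0},
  {"dp":[-0.025,-0.001,0.08],"yaw":7},
  {"dp":[0,-0.03,0.1],"yaw":14},
  {"dp":[0.03,-0.05,0.1],"yaw":21},
  {"dp":[0.06,-0.085,0.1],"yaw":28},
  {"dp":[0.06,-0.085,0.1],"yaw":35},
  {"dp":[0.06,-0.085,0.1],"yaw":42},
  {"dp":[0.06,-0.085,0.1],"yaw":49},
  {"dp":[0.06,-0.085,0.1],"yaw":56},
  {"dp":[0.06,-0.085,0.1],"yaw":63},
  {"dp":[0.06,-0.085,0.1],"yaw":70},
  {"dp":[0.06,-0.085,0.1],"yaw":77},
  {"dp":[0.06,-0.085,0.1],"yaw":84},
  {"dp":[0.06,-0.085,0.1],"yaw":90},
  {"dp":[0.06,-0.085,0.1],"yaw":90},
  {"dp":[0.06,-0.085,0.1],"yaw":90},
], grip=0.09)

```text
time_s: 7.75
tcp_pos: [0.5898, -0.2856, 0.1937]
eef_rot: [-179.9, -0.0, -87.6]
contact_force: [0.1, -0.6, -0.9]
gripper_width: 0.0402
gripper_force: 0.0
```

```bash
python3 look.py w4.png
```

```text
[ 0.58980966 -0.28562683  0.19374321] [-1.79940381e+02 -1.28998657e-02 -8.75908569e+01] 7.75 291.27323234870465
carton [ 242  253   71   31 1986] ((588.318359375, -242.82943725585938), (59.97498321533203, 24.952526092529297), 1.872270941734314) 0.10987589753141902
carton [ 223  311  108   28 2631] ((586.6890869140625, -188.702880859375), (98.00763702392578, 31.48468589782715), 2.933241367340088) 0.10996632442063423
deck [  217   107   230   154 24565] ((544.6442260742188, -304.406982421875), (197.26504516601562, 145.29689025878906), 2.279543876647949) 0.06480508314634553
```

Call:
apply_moves([
  {"dp":[0,0,-0.04],"yaw":0},
  {"dp":[0,0,-0.08],"yaw":0},
  {"dp":[0,0,-0.1],"yaw":0},
  {"dp":[0,0,-0.1],"yaw":0},
  {"dp":[0,0.005,-0.1],"yaw":0},
  {"dp":[0,0.01,-0.1],"yaw":0},
  {"dp":[0,0.014,-0.1],"yaw":0},
  {"dp":[-0.001,0.017,-0.1],"yaw":0},
  {"dp":[-0.001,0.02,-0.1],"yaw":0},
  {"dp":[-0.001,0.022,-0.1],"yaw":0},
  {"dp":[-0.001,0.024,-0.1],"yaw":0},
  {"dp":[-0.001,0.024,-0.1],"yaw":0},
])

```text
time_s: 8.8
tcp_pos: [0.5887, -0.2613, 0.0938]
eef_rot: [-180.0, -0.0, -87.4]
contact_force: [0.3, 0.6, 1.1]
gripper_width: 0.0398
gripper_force: 0.0
```

Call:
apply_moves([
  {"dp":[0,0.001,0],"yaw":0},
  {"dp":[0,0.002,0],"yaw":0},
  {"dp":[0,0.002,0],"yaw":0},
])

```text
time_s: 9.05
tcp_pos: [0.5887, -0.2607, 0.0937]
eef_rot: [-180.0, -0.1, -87.4]
contact_force: [0.0, -6.8, -0.8]
gripper_width: 0.0398
gripper_force: 2.9
```

Call:
apply_moves([
  {"dp":[0,0.001,0],"yaw":0},
  {"dp":[0,0.002,0],"yaw":0},
  {"dp":[0,0.002,0],"yaw":0},
])

```text
time_s: 9.3
tcp_pos: [0.5886, -0.2606, 0.0941]
eef_rot: [-180.0, -0.2, -87.4]
contact_force: [-0.3, -16.2, -0.7]
gripper_width: 0.0397
gripper_force: 7.7
```

A and B are seated at the left fence (16 N, no further motion). Now I'll back off, rise and fetch C.

Call:
apply_moves([
  {"dp":[0,-0.015,0],"yaw":0},
  {"dp":[0,-0.02,0.03],"yaw":0},
  {"dp":[0,-0.02,0.07],"yaw":0},
  {"dp":[0,-0.02,0.11],"yaw":0},
  {"dp":[0,-0.02,0.15],"yaw":0},
  {"dp":[-0.087,0.567,0.16],"yaw":-12},
  {"dp":[-0.087,0.567,0.16],"yaw":-12},
  {"dp":[-0.087,0.567,0.16],"yaw":-12},
  {"dp":[-0.087,0.567,0.16],"yaw":-12},
  {"dp":[-0.087,0.567,0.16],"yaw":-12},
  {"dp":[-0.087,0.567,0.16],"yaw":-12},
  {"dp":[-0.087,0.567,0.16],"yaw":-12},
  {"dp":[-0.087,0.567,0.16],"yaw":-12},
  {"dp":[-0.087,0.567,0.16],"yaw":-12},
  {"dp":[-0.087,0.567,0.16],"yaw":-12},
  {"dp":[-0.087,0.567,0.16],"yaw":-12},
  {"dp":[-0.087,0.567,0.16],"yaw":-12},
  {"dp":[-0.087,0.567,0.16],"yaw":-12},
  {"dp":[-0.087,0.567,0.16],"yaw":-12},
  {"dp":[-0.087,0.567,0.16],"yaw":-12},
], grip=-1)

```text
time_s: 10.97
tcp_pos: [0.5011, 0.314, 0.2533]
eef_rot: [180.0, 0.1, -99.2]
contact_force: [0.4, 0.4, 1.4]
gripper_width: 0.0871
gripper_force: 0.0
```

Call:
apply_moves([
  {"dp":[0,0,-0.03],"yaw":0},
  {"dp":[0,0,-0.05],"yaw":0},
  {"dp":[0,0,-0.05],"yaw":0},
  {"dp":[0,0,-0.05],"yaw":0},
])

```text
time_s: 11.3
tcp_pos: [0.5015, 0.3087, 0.2029]
eef_rot: [179.9, -0.1, -99.4]
contact_force: [-0.5, -0.4, 0.5]
gripper_width: 0.0878
gripper_force: 0.0
```

```bash
sed -e "s/>.1)&(P\[...,2\]<.12)/>.035)\&(P[...,2]<.055)/" look.py > lookc.py; python3 lookc.py w5.png
python3 - <<'E'
from h import *
d=cap('top');a=cv2.resize(d['image'][170:260,150:420],None,fx=2.96,fy=2.96,interpolation=cv2.INTER_CUBIC)
w=cv2.imread('pics/w5.png');w=cv2.resize(w,(439,330))
o=np.zeros((600,800,3),np.uint8);o[:266,:799]=a[:266,:799,::-1];o[268:598,:439]=w;cv2.imwrite('pics/c5.png',o)
P=cloud(d);im=d['image'];hsv=cv2.cvtColor(im,cv2.COLOR_RGB2HSV)
m=(P[...,2]>.1)&(P[...,2]<.12)&(hsv[...,0]>5)&(hsv[...,0]<30)&(hsv[...,1]>60);m[:170]=0;m[260:]=0
print(m.sum(),cv2.minAreaRect((P[m][:,:2]*1000).astype(np.float32)))
E
```

```text
[0.5015353  0.30871496 0.2028912 ] [ 1.79920275e+02 -1.30666794e-01 -9.93990154e+01] 11.3 291.27323234870465
carton [ 238    0   58  103 1919] ((489.1801452636719, 169.69898986816406), (90.9363021850586, 16.157981872558594), 55.75443649291992) 0.04510077649707455
carton [ 252  150   50   94 4374] ((501.21844482421875, 308.7198791503906), (100.14126586914062, 50.02947998046875), 81.48656463623047) 0.045055252510198554
854 ((592.8203125, -487.21612548828125), (101.65119171142578, 681.5133056640625), 1.294309139251709)
```

View pics/c5.png

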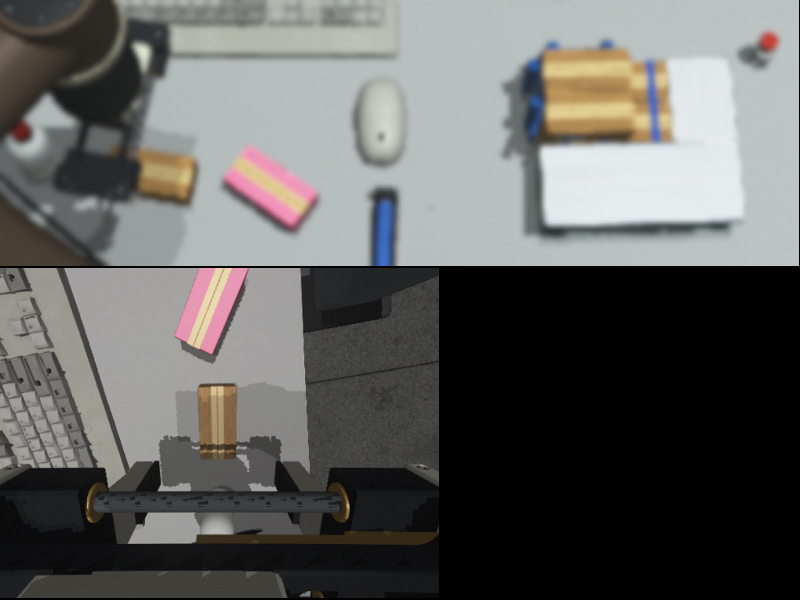

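The crop shows A and B tight together in the corner of the fences. C lies centred under the open jaws, with the pink carton and the bottle clear of them. I'll go down and grip.

Call:
apply_moves([
  {"dp":[0,0,-0.04],"yaw":1},
  {"dp":[0,0,-0.08],"yaw":1},
  {"dp":[0,0,-0.12],"yaw":1},
  {"dp":[0,0,-0.15],"yaw":1},
  {"dp":[0,0,-0.165],"yaw":1},
  {"dp":[0,0,-0.174],"yaw":1},
  {"dp":[0,0,-0.174],"yaw":1},
  {"dp":[0,0,-0.174],"yaw":1},
])

```text
time_s: 12.07
tcp_pos: [0.5027, 0.31, 0.0309]
eef_rot: [-179.9, 0.1, -98.4]
contact_force: [0.6, 0.8, 1.0]
gripper_width: 0.0876
gripper_force: 0.0
```

Call:
apply_moves([
  {"dp":[0,0,0],"yaw":0},
  {"dp":[0,0,0],"yaw":0},
  {"dp":[0,0,0],"yaw":0},
  {"dp":[0,0,0],"yaw":0},
  {"dp":[0,0,0],"yaw":0},
  {"dp":[0,0,0],"yaw":0},
  {"dp":[0,0,0],"yaw":0},
  {"dp":[0,0,0],"yaw":0},
], grip=1, squeeze=20)

```text
time_s: 12.73
tcp_pos: [0.5016, 0.3094, 0.0298]
eef_rot: [-180.0, 0.0, -98.4]
contact_force: [-1.5, -0.1, 3.1]
gripper_width: 0.0497
gripper_force: 20.0
```

Call:
apply_moves([
  {"dp":[0,0,0.03],"yaw":0},
  {"dp":[0,0,0.07],"yaw":0},
  {"dp":[0,0,0.11],"yaw":0},
  {"dp":[0,0,0.15],"yaw":0},
  {"dp":[0,0,0.19],"yaw":0},
  {"dp":[0.005,-0.035,0.2],"yaw":-5},
  {"dp":[0.01,-0.07,0.2],"yaw":-10},
  {"dp":[0.015,-0.11,0.2],"yaw":-15},
  {"dp":[0.02,-0.15,0.2],"yaw":-20},
  {"dp":[0.03,-0.19,0.2],"yaw":-25},
  {"dp":[0.035,-0.23,0.2],"yaw":-30},
  {"dp":[0.04,-0.27,0.2],"yaw":-35},
  {"dp":[0.045,-0.31,0.2],"yaw":-40},
  {"dp":[0.05,-0.35,0.2],"yaw":-45},
  {"dp":[0.06,-0.39,0.2],"yaw":-50},
  {"dp":[0.065,-0.43,0.2],"yaw":-55},
  {"dp":[0.07,-0.47,0.2],"yaw":-60},
  {"dp":[0.075,-0.51,0.2],"yaw":-66},
  {"dp":[0.08,-0.55,0.2],"yaw":-72},
  {"dp":[0.085,-0.58,0.2],"yaw":-76},
])

```text
time_s: 14.4
tcp_pos: [0.586, -0.2735, 0.2287]
eef_rot: [180.0, -0.1, -174.8]
contact_force: [1.0, 0.9, -1.3]
gripper_width: 0.0497
gripper_force: 20.0
```

Call:
apply_moves([
  {"dp":[0.004,-0.03,0],"yaw":-3},
  {"dp":[0.006,-0.044,0],"yaw":-3},
  {"dp":[0.006,-0.044,-0.02],"yaw":-3},
  {"dp":[0.006,-0.044,-0.05],"yaw":-3},
  {"dp":[0.006,-0.044,-0.08],"yaw":-3},
  {"dp":[0.006,-0.044,-0.1],"yaw":-3},
  {"dp":[0.006,-0.044,-0.11],"yaw":-3},
  {"dp":[0.006,-0.044,-0.11],"yaw":-3},
  {"dp":[0.006,-0.044,-0.11],"yaw":-3},
])

```text
time_s: 15.15
tcp_pos: [0.5928, -0.3146, 0.1197]
eef_rot: [-180.0, -0.0, -177.4]
contact_force: [-0.3, 0.4, -1.0]
gripper_width: 0.0497
gripper_force: 20.0
```

Call:
apply_moves([
  {"dp":[0,0,-0.01],"yaw":0},
  {"dp":[0,0,-0.018],"yaw":0},
  {"dp":[0,0,-0.022],"yaw":0},
  {"dp":[0,0,-0.024],"yaw":0},
  {"dp":[0,0,-0.0245],"yaw":0},
  {"dp":[0,0,-0.0245],"yaw":0},
])

```text
time_s: 15.65
tcp_pos: [0.5927, -0.3147, 0.0952]
eef_rot: [-180.0, 0.0, -177.4]
contact_force: [1.2, 0.0, -1.5]
gripper_width: 0.0499
gripper_force: 20.0
```

Call:
apply_moves([
  {"dp":[0,0,0],"yaw":0},
  {"dp":[0,0,0],"yaw":0},
  {"dp":[0,0,0],"yaw":0},
  {"dp":[0,0,0],"yaw":0},
], grip=-0.45)

```text
time_s: 15.98
tcp_pos: [0.5929, -0.3147, 0.0955]
eef_rot: [-180.0, 0.0, -177.4]
contact_force: [0.6, 0.3, 0.4]
gripper_width: 0.0632
gripper_force: 0.0
```

Call:
apply_moves([
  {"dp":[0,0,0.03],"yaw":0},
  {"dp":[0,0,0.07],"yaw":0},
  {"dp":[-0.04,0.02,0.11],"yaw":0},
  {"dp":[-0.07,0.04,0.15],"yaw":0},
  {"dp":[-0.09,0.05,0.18],"yaw":0},
  {"dp":[-0.09,0.05,0.18],"yaw":0},
  {"dp":[-0.09,0.05,0.18],"yaw":0},
  {"dp":[-0.09,0.05,0.18],"yaw":0},
])

```text
time_s: 16.65
tcp_pos: [0.5027, -0.2644, 0.2776]
eef_rot: [-179.9, 0.3, -177.4]
contact_force: [-0.6, 0.3, 0.9]
gripper_width: 0.0633
gripper_force: 0.0
```

```bash
python3 look.py w6.png
```

```text
[ 0.50273907 -0.2644153   0.27763874] [-179.94235552    0.27934674 -177.36818273] 16.65 291.27323234870465
carton [ 207  225   47   59 2017] ((578.7135009765625, -314.5199279785156), (74.60033416748047, 49.93064498901367), 2.09233021736145) 0.11000846701228907
carton [ 287  226   90   58 3561] ((572.589599609375, -199.56092834472656), (70.29832458496094, 99.8751449584961), 2.594353437423706) 0.11003295565484807
deck [  179   137   198   115 15309] ((517.2615356445312, -263.3646545410156), (146.4093475341797, 230.4553680419922), 2.7979700565338135) 0.06496234867651035
```

View pics/w6.png

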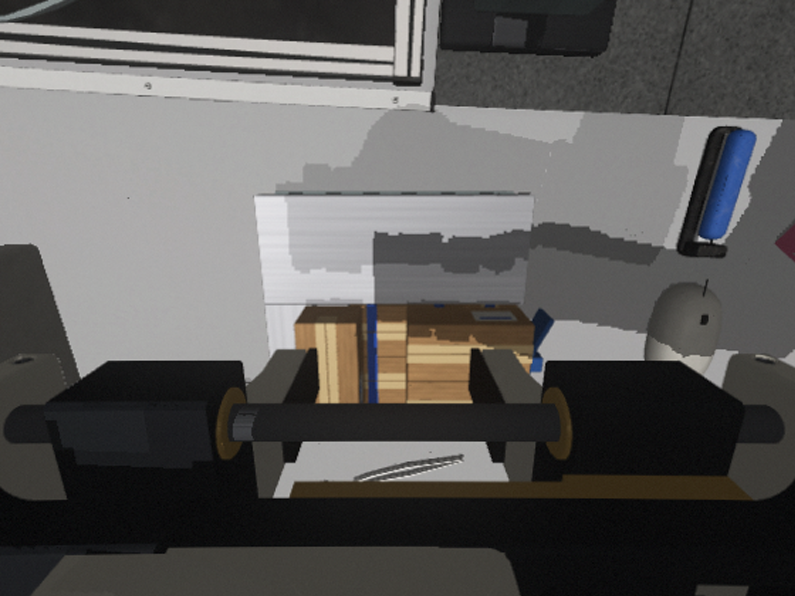

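C lies square at the right, with its near edge at stand x -50 and B's at -49, and A and B are still tight. Now I'll turn the tool and push C left.

Call:
apply_moves([
  {"dp":[0.03,-0.035,-0.02],"yaw":7},
  {"dp":[0.06,-0.07,-0.04],"yaw":14},
  {"dp":[0.0915,-0.1055,-0.06],"yaw":21},
  {"dp":[0.0915,-0.1055,-0.06],"yaw":28},
  {"dp":[0.0915,-0.1055,-0.06],"yaw":35},
  {"dp":[0.0915,-0.1055,-0.06],"yaw":42},
  {"dp":[0.0915,-0.1055,-0.06],"yaw":49},
  {"dp":[0.0915,-0.1055,-0.06],"yaw":56},
  {"dp":[0.0915,-0.1055,-0.06],"yaw":63},
  {"dp":[0.0915,-0.1055,-0.06],"yaw":70},
  {"dp":[0.0915,-0.1055,-0.06],"yaw":77},
  {"dp":[0.0915,-0.1055,-0.06],"yaw":84},
  {"dp":[0.0915,-0.1055,-0.06],"yaw":90},
  {"dp":[0.0915,-0.1055,-0.06],"yaw":90},
  {"dp":[0.0915,-0.1055,-0.1],"yaw":90},
  {"dp":[0.0915,-0.1055,-0.14],"yaw":90},
  {"dp":[0.0915,-0.1055,-0.17],"yaw":90},
  {"dp":[0.0915,-0.1055,-0.183],"yaw":90},
  {"dp":[0.0915,-0.1055,-0.183],"yaw":90},
], grip=-0.36)

```text
time_s: 18.28
tcp_pos: [0.5928, -0.3699, 0.0897]
eef_rot: [179.7, 0.1, -87.5]
contact_force: [0.6, -0.8, 0.8]
gripper_width: 0.0596
gripper_force: 0.0
```

Call:
apply_moves([
  {"dp":[0,0.004,0.003],"yaw":0},
  {"dp":[0,0.009,0.003],"yaw":0},
  {"dp":[0,0.013,0.003],"yaw":0},
  {"dp":[-0.001,0.017,0.003],"yaw":0},
  {"dp":[-0.001,0.021,0.003],"yaw":0},
  {"dp":[-0.001,0.025,0.003],"yaw":0},
  {"dp":[-0.001,0.029,0.003],"yaw":0},
  {"dp":[-0.001,0.033,0.003],"yaw":0},
  {"dp":[-0.002,0.037,0.003],"yaw":0},
  {"dp":[-0.002,0.041,0.003],"yaw":0},
  {"dp":[-0.002,0.045,0.003],"yaw":0},
  {"dp":[-0.002,0.049,0.003],"yaw":0},
  {"dp":[-0.002,0.052,0.003],"yaw":0},
  {"dp":[-0.0025,0.055,0.003],"yaw":0},
  {"dp":[-0.0025,0.055,0.003],"yaw":0},
])

```text
time_s: 19.53
tcp_pos: [0.5916, -0.3145, 0.095]
eef_rot: [180.0, 0.0, -87.4]
contact_force: [-0.1, -0.1, 0.3]
gripper_width: 0.0596
gripper_force: 0.0
```

Call:
apply_moves([
  {"dp":[0,0.001,0],"yaw":0},
  {"dp":[0,0.002,0],"yaw":0},
  {"dp":[0,0.002,0],"yaw":0},
])

```text
time_s: 19.78
tcp_pos: [0.5916, -0.313, 0.095]
eef_rot: [180.0, 0.0, -87.4]
contact_force: [-1.1, 0.3, 0.7]
gripper_width: 0.0596
gripper_force: 0.0
```

Call:
apply_moves([
  {"dp":[0,0.001,0],"yaw":0},
  {"dp":[0,0.002,0],"yaw":0},
  {"dp":[0,0.002,0],"yaw":0},
])

```text
time_s: 20.03
tcp_pos: [0.5916, -0.311, 0.095]
eef_rot: [180.0, 0.0, -87.4]
contact_force: [-0.5, 0.0, -0.6]
gripper_width: 0.0595
gripper_force: 0.0
```

Call:
apply_moves([
  {"dp":[0,0.001,0],"yaw":0},
  {"dp":[0,0.002,0],"yaw":0},
  {"dp":[0,0.002,0],"yaw":0},
])

```text
time_s: 20.28
tcp_pos: [0.5916, -0.3106, 0.0952]
eef_rot: [-180.0, -0.1, -87.4]
contact_force: [0.2, -8.3, -2.8]
gripper_width: 0.0598
gripper_force: 4.2
```

C stops at stand y -85.7, as predicted. I'll press once more, withdraw and look from above.

Call:
apply_moves([
  {"dp":[0,0.001,0],"yaw":0},
  {"dp":[0,0.002,0],"yaw":0},
  {"dp":[0,0.002,0],"yaw":0},
])

```text
time_s: 20.53
tcp_pos: [0.5916, -0.3105, 0.0957]
eef_rot: [-180.0, -0.2, -87.4]
contact_force: [-0.7, -17.5, -2.1]
gripper_width: 0.0596
gripper_force: 8.5
```

Call:
apply_moves([
  {"dp":[0.0,-0.01,0],"yaw":0},
  {"dp":[0.001,-0.03,0],"yaw":0},
  {"dp":[0.001,-0.03,0.04],"yaw":0},
  {"dp":[0.001,-0.03,0.08],"yaw":0},
  {"dp":[0,-0.05,0.12],"yaw":0},
  {"dp":[0,-0.05,0.16],"yaw":0},
  {"dp":[0,-0.05,0.2],"yaw":0},
  {"dp":[0,-0.05,0.2],"yaw":0},
  {"dp":[0,-0.05,0.2],"yaw":0},
])

```text
time_s: 21.28
tcp_pos: [0.5927, -0.3576, 0.2987]
eef_rot: [-179.7, -0.1, -87.4]
contact_force: [-0.7, 0.0, -0.1]
gripper_width: 0.0598
gripper_force: 0.0
```

```bash
python3 look.py w7.png
python3 - <<'E'
from h import *
import json
d=dict(np.load('last_wrist.npz'));s=json.load(open('st.json'));P=cloud(d,s)*1000
o=np.array([587.6,-225.0]);c,n=np.cos(np.radians(2.59)),np.sin(np.radians(2.59))
S=(P[...,:2]-o)@np.array([[c,-n],[n,c]]);m=(P[...,2]>105)&(P[...,2]<116)
for y0 in range(-80,80,10):
    k=m&(S[...,1]>=y0)&(S[...,1]<y0+10)
    if k.sum()>20: print('y',y0,k.sum(),np.percentile(S[k][:,0],[.5,99.5]).round(1))
for x0 in range(-55,60,10):
    k=m&(S[...,0]>=x0)&(S[...,0]<x0+10)
    if k.sum()>20: print('x',x0,k.sum(),np.percentile(S[k][:,1],[.5,99.5]).round(1))
E
```

```text
[ 0.59270729 -0.35763454  0.2987165 ] [-1.79653201e+02 -1.09051777e-01 -8.74010583e+01] 21.2833 291.27323234870465
carton [ 236  236   83   48 3762] ((590.019287109375, -268.9168701171875), (100.22319030761719, 61.18693542480469), 2.832202196121216) 0.1099875664420722
carton [ 239  311   76   28 2092] ((586.6685791015625, -176.2354278564453), (99.70490264892578, 45.14680862426758), 2.5043373107910156) 0.11000378014294465
deck [  238   170   154   114 10329] ((544.153564453125, -294.9967041015625), (197.3159942626953, 163.99954223632812), 2.4942898750305176) 0.06490145694885951
y -80 378 [-48.8  50.3]
y -70 609 [-49.2  50.6]
y -60 639 [-49.5  51. ]
y -50 588 [-50.   51.2]
y -40 580 [-49.1  50.6]
y -30 569 [-49.3  51.1]
y -20 361 [-48.5  51.2]
y 20 180 [-49.1  50.5]
y 30 487 [-48.   50.6]
y 40 491 [-48.4  51.1]
y 50 468 [-48.7  51.4]
y 60 466 [-49.1  50.5]
y 70 23 [-38.9  49.1]
x -55 263 [-74.3  69.4]
x -45 575 [-74.1  69.8]
x -35 569 [-74.1  69.4]
x -25 600 [-73.9  69.5]
x -15 564 [-74.1  70. ]
x -5 589 [-74.   70.1]
x 5 561 [-74.1  70. ]
x 15 593 [-74.   69.9]
x 25 581 [-73.9  69.6]
x 35 577 [-74.1  70. ]
x 45 367 [-73.8  70.1]
```

View pics/w7.png

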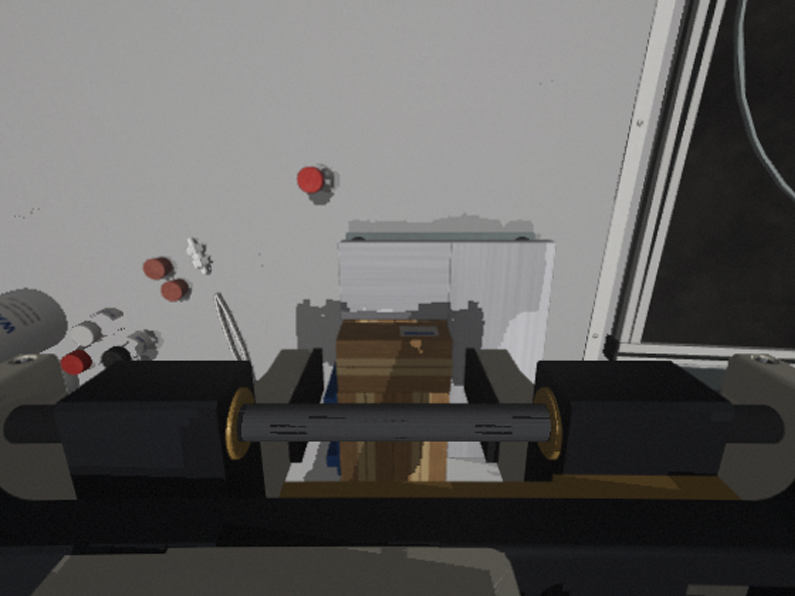

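The picture shows the layer complete: C's near end is at (393,335), with A and B tight behind it under the jaws. The measured extents are x -49..51 and y -74 to the left fence, which means no gaps, and the gripper is clear. I'll hand it in.

```bash
python3 -c "
from h import *
print(r.close_job())"
```

```text
the job is handed in; nothing more can be done
None
```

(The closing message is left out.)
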